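# Sweep the offcuts off the platform into the scrap tray

### The arm

A 7-joint arm with a two-finger parallel gripper is mounted at the origin on the work surface. World frame = base frame: x ahead of the robot, y to its left, z up, the work surface at z = 0. Lengths are in m, angles in rad, forces in N, time in s.
With the tool pointing down it reaches from about 0.4 to 0.85 m from the base axis. Payload 4.5 kg.
Tool frame: the origin (TCP) lies midway between the tips of the shut fingers; the grasp point (between the pads) lies behind it (r.grip_point_offset is the z of the grasp point in the tool frame, in m); z points along the fingers, y is the line along which they close (so a half turn about z gives the same grasp; the last joint's range is limited). The gripper opens to 88 mm and grips with 3 to 60 N. Pads are 18 mm wide; open, the fingers measure 123 mm over their backs; the gripper's body (75 mm by 187 mm) begins 45 mm behind the grasp point.
Start: joints at [1.184, 0.689, -0.195, 1.565, 0.157, 0.902, -0.215], TCP at [0.255, -0.57, 0.239] pointing down, gripper open.
Joint ranges: [-3.01, 3.01], [-0.46, 2.08], [-1.47, 1.51], [0.13, 2.56], [-1, 4.14], [0.04, 2.09], [-2.66, 2.66]. Speed limits (rad/s): [2.57, 2.57, 3.14, 3.14, 3.14, 3.14, 3.14].

### API

Orientations are given as a unit quaternion [x, y, z, w].
In Python, from plant import r, optics, workorder gives the robot as it stands.
- The arm moves only by the shell command python3 -m creep 'ROWS' [FORCE]. ROWS is JSON, a list of rows, each an object of numbers: "grip": the gripper command: -1 is shut, 1 is fully open, values between are in proportion; "tx", "ty", "tz": the shift along the tool's x, y, z in cm; "spin": the turn about the tool's z in degrees. In form: [{"grip": .., "tx": .., "ty": .., "tz": .., "spin": ..}, ...]. A call has 1 to 8 rows; each row shifts and turns the commanded pose from where the row before left it, along the tool's axes as they then stand; what a row does not reach is not made up. A row lasts 1/12 s, in which the tool goes at most 41.7 mm and 7.16 degrees, less where a joint would pass 70% of its speed; a pose out of reach is approached as far as the arm can. A call with a gripper value outside its range is refused whole. The fingers move at their own pace and stop on an object; FORCE is the grip in N (left out, the last holds). Time passes only in rows, so rows that do not move let the fingers close. It gives the time, the measured TCP pose, the force, the opening and the grip force at its end, in the units of the state.
- r.get_state(): the state, without advancing time (a new reading comes with each control period).
- optics.snapshot(name): name is "side" or "top"; returns (picture, depth): 384x512x3 uint8, red, green, blue; 384x512 float32, m along the optical axis (not along the pixel's ray), 0 where there is no reading.
- optics.get_calibration(name): a dict with "fx", "fy", "cx", "cy" (pixels), "extrinsics" (4x4, takes a point from world to camera coordinates). Camera axes: x right, y down, z forward; pixel columns grow to the right and rows downward; lengths in m; the calibration is good to about 2 mm. A picture is of the moment at which its call begins. get_calibration takes no time and is no camera call.
- workorder.finish_job(): hands the job in; it is judged then, once.
The state is a dict: "clock": time; "q": joint angles; "qd": joint speeds; "joint_torque": joint torques, N m; "tool_pos": TCP position; "eef_rot": TCP orientation; "contact_force": force on the tool from outside, world axes, zero at the start; "moment": the same for the moment, N m; "opening": opening from 0.0 (shut) to 1.0 (fully open); "finger_force": force on a finger pad.
Only numpy, scipy, OpenCV 4.12 (cv2) and the standard library are available. Lean on these libraries where they do the work, as an engineer would, in place of code of your own. Each camera call takes 0.05 s, during which the arm holds its last target. There are 200 camera calls.

### The job

Clear the raised work platform: with the fingertips, sweep the three wooden offcuts (the rectangular one, the square one and the L-shaped one) along the platform and over its open end into the scrap tray that stands against it. Push them only, never pick them up or let them fall elsewhere, and leave the drawer knob, the jar and everything else standing where it is.

Things in the scene. Friction and masses are not known exactly. Their poses are not given: they have to be found in the camera images.
- platform: raised wooden work platform fixed to the bench, 296 mm (its x) by 320 mm (its y); its flat top is 60 mm above the bench. A rail 18 mm wide and 16 mm high runs along its near (-x) and far (+x) edge, so the clear top is 260 mm wide in x; both ends (at y = -160 and +160 mm) are open with no lip. Origin: centre of its footprint, on the bench; z up. It is placed and turned differently every time.
- tray: open wooden scrap tray fixed flush against one open end of the platform (1 to 3 mm gap), at either its +y or its -y end; 256 mm (its x, parallel to the platform's x) by 140 mm (its y), 54 mm high with walls and floor 8 mm thick, so its rim is 6 mm below the platform top. Origin: centre of its underside, on the bench, 232 mm from the platform's origin.
- lids: stack of thin wooden box lids fixed at the other open end of the platform, 240 x 130 mm, 48 mm high (12 mm below the platform top). Origin: centre of its underside.
- batten_end_mid (a point): rectangular offcut of pale wood, 45 x 30 mm, 20 mm thick, about 20 g, lying loose on the platform at any yaw, about 80 mm to the near or far side of its middle line; the point is half-way up, at its centre.
- batten_end: the same offcut as batten_end_mid; origin at the middle of its outline, on its underside.
- square_end_mid (a point): square offcut of pale wood, 38 x 38 mm, 16 mm thick, about 20 g, lying loose on the platform at any yaw, about 80 mm to the near or far side of its middle line; the point is half-way up, at its centre.
- square_end: the same offcut as square_end_mid; origin at the middle of its outline, on its underside.
- notched_end_mid (a point): L-shaped (notched) offcut of pale wood, 44 x 40 mm overall, 18 mm thick: a bar of 44 x 22 mm with a stub of 22 x 18 mm on it, about 20 g, lying loose on the platform at any yaw, about 80 mm to the near or far side of its middle line; the point is half-way up, at its centre of mass, 4 mm from the middle of its outline.
- notched_end: the same offcut as notched_end_mid; origin at the middle of its outline, on its underside.
- knob_mid (a point): turned wooden drawer knob, a good part to leave alone, 32 mm across, 38 mm tall, standing loose near the middle line of the platform (its x = 0); the point is its centre, half-way up.
- jar_mid (a point): small amber jar with steel lid, to leave alone, 38 mm across, 50 mm tall, standing loose near the middle line of the platform (its x = 0); the point is its centre, half-way up.
- hammer: hammer lying on the bench to the right of the platform; leave alone. Origin on its underside.
- driver: screwdriver lying on the bench to the left of the platform; leave alone. Origin on its underside.
- brush: bench brush lying on the bench to the near right of the platform; leave alone. Origin on its underside.
- glue: white glue bottle, 60 mm across, 150 mm tall, standing on the bench to the left of the platform; leave alone. Origin at the centre of its underside.

How it is judged:
At the end, for the whole second after the job is handed in: All three offcuts at rest in the tray: centres inside its walls (within 120 mm in its x, 62 mm in its y of its middle) and below its rim (54 mm above the bench); knob and jar upright (17 degrees), within 20 mm of where they stood; hammer, screwdriver, brush and glue within 30 mm (x of batten_end_mid in the frame of tray between -0.12 and 0.12 m and y of batten_end_mid in the frame of tray between -0.062 and 0.062 m and height (world z) of each of batten_end_mid, square_end_mid, notched_end_mid below 0.054 m and linear speed of each of batten_end, square_end, notched_end below 0.03 m/s and x of square_end_mid in the frame of tray between -0.12 and 0.12 m and y of square_end_mid in the frame of tray between -0.062 and 0.062 m and x of notched_end_mid in the frame of tray between -0.12 and 0.12 m and y of notched_end_mid in the frame of tray between -0.062 and 0.062 m and distance of each of knob_mid, jar_mid from where it was at the start of the episode below 0.02 m and distance of each of hammer, driver, brush, glue from where it was at the start of the episode below 0.03 m and angle between each of knob_mid, jar_mid's own z axis and vertical below 0.3 rad); the robot touches nothing.
It fails at once if an offcut is lifted (its centre more than about 25 mm higher than when lying on the platform) (height (world z) of any of batten_end_mid, square_end_mid, notched_end_mid above 0.095 m).
It fails at once if an offcut falls off the platform outside the tray ((height (world z) of batten_end_mid below 0.04 m and (x of batten_end_mid in the frame of tray above 0.13 m or x of batten_end_mid in the frame of tray below -0.13 m or y of batten_end_mid in the frame of tray above 0.075 m or y of batten_end_mid in the frame of tray below -0.075 m)) or (height (world z) of square_end_mid below 0.04 m and (x of square_end_mid in the frame of tray above 0.13 m or x of square_end_mid in the frame of tray below -0.13 m or y of square_end_mid in the frame of tray above 0.075 m or y of square_end_mid in the frame of tray below -0.075 m)) or (height (world z) of notched_end_mid below 0.04 m and (x of notched_end_mid in the frame of tray above 0.13 m or x of notched_end_mid in the frame of tray below -0.13 m or y of notched_end_mid in the frame of tray above 0.075 m or y of notched_end_mid in the frame of tray below -0.075 m))).
It fails at once if the knob or the jar is disturbed (moved more than 20 mm) (distance of any of knob_mid, jar_mid from where it was at the start of the episode above 0.02 m).
It fails at once if a thing on the bench is disturbed (moved more than 30 mm) (distance of any of hammer, driver, brush, glue from where it was at the start of the episode above 0.03 m).
It also fails if it takes over 72 s, if anything falls off the work surface, if the arm or the gripper's body presses on something with over 40 N, if the wrist force passes 120 N, or if a joint passes its speed limit or range.

## Working session

There is one attempt and no reset: what is moved stays moved. The work goes in short steps, Python scripts to look and compute and a shell command to move; the robot and the scene stay as the last step left them, time stands still between calls to the robot, and variables do not carry over. Pictures are saved under pics/ and viewed, at most 13 in all, crops included, and the job is handed in when it is done.

```bash
ls; mkdir -p pics; python3 - <<'E'
from plant import r,optics
import cv2,numpy as np
s=r.get_state();print(s['clock'],s['tool_pos'],s['eef_rot'],s['opening'],r.grip_point_offset)
for n in('top','side'):
    p,d=optics.snapshot(n);np.savez(''+n+'0.npz',p=p,d=d)
    cv2.imwrite(f'pics/{n}0.png',p[:,:,::-1])
    print(n,optics.get_calibration(n))
E
```

```text
pics
0.0 [ 0.25499939 -0.56994004  0.23792558] [ 9.77938947e-01  2.08888984e-01 -2.61222685e-04 -8.60123127e-04] 0.9992677980576526 -0.0187
top {'fx': 462.7503981414043, 'fy': 462.7503981414043, 'cx': 249.24575220825596, 'cy': 198.9708061337399, 'extrinsics': array([[-1.82277522e-02, -9.99803971e-01, -7.73097325e-03,
        -1.11586438e-03],
       [-9.90684917e-01,  1.91040512e-02, -1.34827410e-01,
         4.91289093e-01],
       [ 1.34948672e-01,  5.20135798e-03, -9.90838938e-01,
         1.72280491e+00],
       [ 0.00000000e+00,  0.00000000e+00,  0.00000000e+00,
         1.00000000e+00]])}
side {'fx': 474.89528836745325, 'fy': 474.89528836745325, 'cx': 258.86979945651547, 'cy': 201.54639676593297, 'extrinsics': array([[-0.99721092, -0.07387077, -0.01065286,  0.47995596],
       [-0.04750142,  0.73826919, -0.67283149,  0.05586834],
       [ 0.05756726, -0.67044888, -0.73971907,  1.39671083],
       [ 0.        ,  0.        ,  0.        ,  1.        ]])}
```

View pics/top0.png

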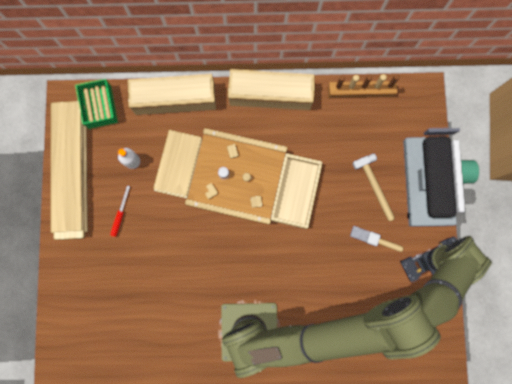

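View pics/side0.png

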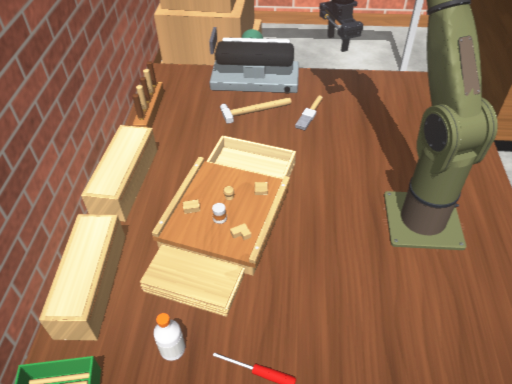

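The top view shows the tray at the platform's right (-y) end around (298,190) and the lids at the left around (177,163). The offcuts are at (233,151), (211,190) and (257,201), the jar at (224,173) and the knob at (247,177). Next I'll segment these and measure them.

```bash
cat > h.py <<'E'
import numpy as np,cv2
from plant import r,optics
def world(n,d):
    c=optics.get_calibration(n);E=c['extrinsics'];v,u=np.mgrid[:384,:512]
    P=np.stack([(u-c['cx'])/c['fx']*d,(v-c['cy'])/c['fy']*d,d],-1)
    return (P-E[:3,3])@E[:3,:3]
def ray(n,uv,z):
    c=optics.get_calibration(n);E=c['extrinsics'];R=E[:3,:3];o=-R.T@E[:3,3]
    w=np.c_[(uv[:,0]-c['cx'])/c['fx'],(uv[:,1]-c['cy'])/c['fy'],np.ones(len(uv))]@R
    return (o+w*((z-o[2])/w[:,2])[:,None])
E
python3 - <<'E'
from h import *
for n in('top','side'):
    f=np.load(n+'0.npz');p,d=f['p'],f['d'];W=world(n,d)
    hsv=cv2.cvtColor(p,cv2.COLOR_RGB2HSV)
    z=W[...,2]; roi=(W[...,0]>.35)&(W[...,0]<.75)&(abs(W[...,1])<.3)&(d>0)
    print(n,'z hist',np.histogram(z[roi],bins=np.arange(-.01,.13,.01))[0])
    m=(roi&(z>.054)&(z<.066)).astype(np.uint8)
    m=cv2.morphologyEx(m,cv2.MORPH_OPEN,np.ones((5,5)))
    k,l,st,ce=cv2.connectedComponentsWithStats(m)
    i=1+np.argmax(st[1:,4]);pts=W[l==i];print('plat',st[i],pts.mean(0),cv2.minAreaRect(pts[:,:2].astype(np.float32)*1000))
    m2=(roi&(z>.0665)).astype(np.uint8)
    k,l,st,ce=cv2.connectedComponentsWithStats(m2)
    for i in range(1,k):
        if st[i,4]>15:
            q=W[l==i];print(ce[i].round(1),st[i,4],q.mean(0).round(3),q[:,2].max().round(3),[np.round(t,0) for t in cv2.minAreaRect(q[:,:2].astype(np.float32)*1000)])
    x0,y0,x1,y1=(150,120,330,240) if n=='top' else (130,120,310,320)
    s=4 if n=='top' else 3
    cv2.imwrite(f'pics/{n}c.png',cv2.resize(p[y0:y1,x0:x1,::-1],None,fx=s,fy=s,interpolation=cv2.INTER_CUBIC))
E
```

```text
top z hist [2695 3654  645   68  164 1354 3634 2483  865  216   43   48   29    0]
plat [251 173  20  20 160] [ 0.55475878 -0.05871778  0.05938853] ((556.4417114257812, -61.21910858154297), (102.06790161132812, 42.1201171875), 44.4061279296875)
[246.1 139.9] 411 [ 0.71  -0.002  0.075] 0.086 [array([712.,   2.]), array([317.,  23.]), np.float64(76.0)]
[232.2 150.4] 101 [0.67  0.05  0.079] 0.09 [array([671.,  50.]), array([47., 32.]), np.float64(22.0)]
[223.4 172.4] 99 [0.582 0.082 0.102] 0.118 [array([584.,  83.]), array([36., 34.]), np.float64(45.0)]
[246.4 176.3] 55 [ 0.568 -0.002  0.093] 0.105 [array([568.,  -2.]), array([26., 28.]), np.float64(89.0)]
[210.9 190.4] 103 [0.52  0.131 0.078] 0.089 [array([524., 137.]), array([53., 39.]), np.float64(30.0)]
[255.9 200.9] 108 [ 0.478 -0.035  0.075] 0.085 [array([477., -35.]), array([37., 41.]), np.float64(89.0)]
[227.8 210.6] 432 [0.444 0.07  0.075] 0.089 [array([446.,  70.]), array([317.,  24.]), np.float64(76.0)]
side z hist [2400 4183  540  261  445 2980 3840 4126 1522  233   85   63   61    0]
plat [ 160  162  120  100 6574] [0.58397
[... 153 characters left out ...]
.01  0.075] 0.083 [array([713.,   3.]), array([322.,  21.]), np.float64(76.0)]
[268.2 219.8] 641 [0.447 0.086 0.076] 0.084 [array([444.,  71.]), array([320.,  19.]), np.float64(76.0)]
[260.  187.4] 154 [ 0.48  -0.032  0.075] 0.082 [array([480., -35.]), array([41., 43.]), np.float64(4.0)]
[228.2 191.6] 106 [0.568 0.003 0.089] 0.101 [array([570.,  -1.]), array([28., 30.]), np.float64(83.0)]
[190.5 205.5] 173 [0.67  0.054 0.078] 0.085 [array([671.,  51.]), array([44., 35.]), np.float64(16.0)]
[218.5 212.7] 234 [0.584 0.091 0.096] 0.115 [array([586.,  86.]), array([36., 36.]), np.float64(41.0)]
[240.2 230.8] 205 [0.521 0.135 0.077] 0.085 [array([522., 136.]), array([45., 42.]), np.float64(30.0)]
```

View pics/topc.png

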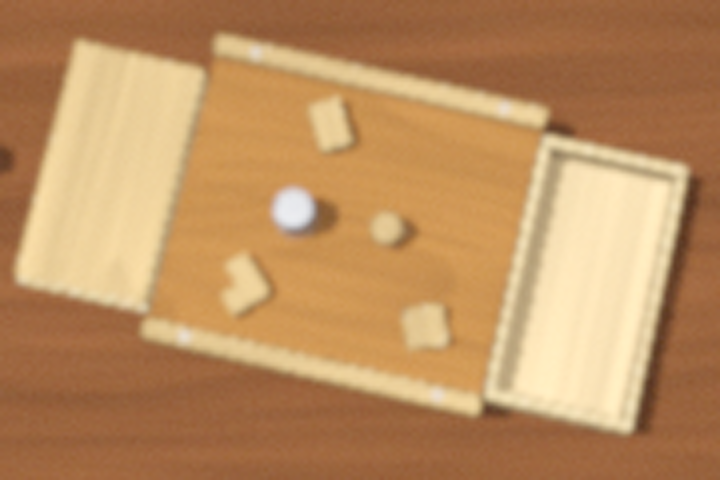

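The crop is clear: the L is at near left (245,285), the square at near right (425,325) and the rectangle at far left (330,123). The jar is at (295,210) and the knob at (388,230). Both views agree to within a few mm.

The platform centre is about (0.579, 0.0365), with its y axis at 76°. I'll turn the tool so its y axis lies along the platform's x axis, with the fingers nearly shut.

```bash
cat >> h.py <<'E'
C=np.array([.579,.0365]);X=np.array([.970,-.242]);S=np.array([-.242,-.970])
def pl(p): p=np.asarray(p)[...,:2]-C;return np.stack([p@X,p@S],-1)
def st():
    s=r.get_state();q=np.array(s['eef_rot'] if np.ndim(s['eef_rot'])==1 and len(s['eef_rot'])==4 else s['eef_rot'][:4])
    a=np.degrees(2*np.arctan2(q[1],q[0]))
    print('t',round(s['clock'],2),'xp,s cm',(pl(s['tool_pos'])*100).round(2),'z',round(s['tool_pos'][2]*100,2),'toolx deg',round(a,2),'open',round(s['opening'],3),'F',np.round(s['contact_force'],1),'q7',round(s['q'][6],2))
def objs(n='top'):
    p,d=optics.snapshot(n);W=world(n,d);z=W[...,2]
    q=np.dstack(pl(W[...,:2]).transpose(2,0,1))
    for nm,m in(('on',(abs(q[...,0])<.127)&(q[...,1]>-.155)&(q[...,1]<.175)&(z>.069)),('tray',(abs(q[...,0])<.118)&(q[...,1]>.172)&(q[...,1]<.292)&(z>.0155)&(z<.09))):
        k,l,s,c=cv2.connectedComponentsWithStats((m&(d>0)).astype(np.uint8))
        for i in range(1,k):
            if s[i,4]>25: print(nm,c[i].round(),s[i,4],'xp,s mm',(q[l==i].mean(0)*1000).round(),'zmax',W[l==i][:,2].max().round(3))
    return p
E
python3 -m creep '[{"grip":-0.68,"spin":-6.5},{"grip":-0.68,"spin":-6.5},{"grip":-0.68,"spin":-6.5},{"grip":-0.68,"spin":-6.5},{"grip":-0.68,"spin":-6.5},{"grip":-0.68,"spin":-6.5},{"grip":-0.68,"spin":-6.5},{"grip":-0.68,"spin":-6.5}]' 
python3 -c "
from h import *
st()"
```

```text
t 0.1 xp,s cm [-16.75  66.67] z 23.8 toolx deg 24.12 open 0.999 F [1.2 0.1 0.7] q7 -0.22$[0]: bad value
```

```bash

python3 -m creep '[{"grip":-0.68,"tx":0,"ty":0,"tz":0,"spin":-6.5},{"grip":-0.68,"tx":0,"ty":0,"tz":0,"spin":-6.5},{"grip":-0.68,"tx":0,"ty":0,"tz":0,"spin":-6.5},{"grip":-0.68,"tx":0,"ty":0,"tz":0,"spin":-6.5},{"grip":-0.68,"tx":0,"ty":0,"tz":0,"spin":-6.5},{"grip":-0.68,"tx":0,"ty":0,"tz":0,"spin":-6.5},{"grip":-0.68,"tx":0,"ty":0,"tz":0,"spin":-6.5},{"grip":-0.68,"tx":0,"ty":0,"tz":0,"spin":-6.5}]' 
python3 -c "
from h import *
st()"
```

```text
clock: 0.77
tool_pos: [0.255, -0.5703, 0.2383]
eef_rot: [0.786, 0.619, 0.0, -0.0]
contact_force: [-0.7, -0.4, 0.3]
opening: 0.42
finger_force: 0.0
t 0.77 xp,s cm [-16.74  66.69] z 23.83 toolx deg 76.43 open 0.42 F [-0.7 -0.4  0.3] q7 0.52
```

```bash

python3 -m creep '[{"grip":-0.68,"tx":3,"ty":0.5,"tz":0,"spin":0},{"grip":-0.68,"tx":3,"ty":0.5,"tz":0,"spin":0},{"grip":-0.68,"tx":3.5,"ty":0.5,"tz":0,"spin":0},{"grip":-0.68,"tx":3.5,"ty":0.5,"tz":0,"spin":0},{"grip":-0.68,"tx":3.5,"ty":0.5,"tz":0,"spin":0},{"grip":-0.68,"tx":3.5,"ty":0.5,"tz":0,"spin":0},{"grip":-0.68,"tx":3.5,"ty":0.5,"tz":0,"spin":0},{"grip":-0.68,"tx":3.5,"ty":0.5,"tz":0,"spin":0}]'
python3 -m creep '[{"grip":-0.68,"tx":3.5,"ty":0.5,"tz":0,"spin":0},{"grip":-0.68,"tx":3.5,"ty":0.5,"tz":0,"spin":0},{"grip":-0.68,"tx":3.5,"ty":0.5,"tz":0,"spin":0},{"grip":-0.68,"tx":3.5,"ty":0.5,"tz":0,"spin":0},{"grip":-0.68,"tx":3.5,"ty":0.5,"tz":0,"spin":0},{"grip":-0.68,"tx":3.5,"ty":0.5,"tz":0,"spin":0},{"grip":-0.68,"tx":3,"ty":0.5,"tz":0,"spin":0},{"grip":-0.68,"tx":0,"ty":0,"tz":0,"spin":0}]' >/dev/null
python3 -c "
from h import *
st()"
```

```text
clock: 1.43
tool_pos: [0.359, -0.3163, 0.2386]
eef_rot: [0.788, 0.616, -0.0, -0.0]
contact_force: [1.0, 1.2, -0.5]
opening: 0.161
finger_force: 0.0
t 2.1 xp,s cm [-9.19 14.94] z 23.92 toolx deg 76.71 open 0.162 F [1.6 1.  0.2] q7 -0.49
```

```bash

python3 -m creep '[{"grip":-0.68,"tx":3,"ty":0.3,"tz":0,"spin":0.6},{"grip":-0.68,"tx":3,"ty":0.3,"tz":0,"spin":0},{"grip":-0.68,"tx":3,"ty":0.3,"tz":0,"spin":0},{"grip":-0.68,"tx":2,"ty":0.3,"tz":0,"spin":0},{"grip":-0.68,"tx":0,"ty":0,"tz":3,"spin":0},{"grip":-0.68,"tx":0,"ty":0,"tz":3,"spin":0},{"grip":-0.68,"tx":0,"ty":0,"tz":3,"spin":0},{"grip":-0.68,"tx":0,"ty":0,"tz":3,"spin":0}]' >/dev/null
python3 -m creep '[{"grip":-0.68,"tx":0,"ty":0,"tz":2,"spin":0},{"grip":-0.68,"tx":0,"ty":0,"tz":0,"spin":0}]' >/dev/null
python3 -c "
from h import *
st();p=objs('side');cv2.imwrite('pics/a.png',cv2.resize(p[100:320,130:330,::-1],None,fx=2.5,fy=2.5))"
```

```text
t 2.93 xp,s cm [-8.29  4.85] z 9.53 toolx deg 75.53 open 0.159 F [-0.   0.2 -0.5] q7 -0.85
on [254. 105.] 5967 xp,s mm [-86.  32.] zmax 0.654
on [228. 191.] 97 xp,s mm [-2. 35.] zmax 0.101
on [190. 205.] 163 xp,s mm [ 85. -38.] zmax 0.086
on [219. 213.] 230 xp,s mm [ -8. -54.] zmax 0.115
on [240. 230.] 189 xp,s mm [-80. -80.] zmax 0.083
```

View pics/a.png

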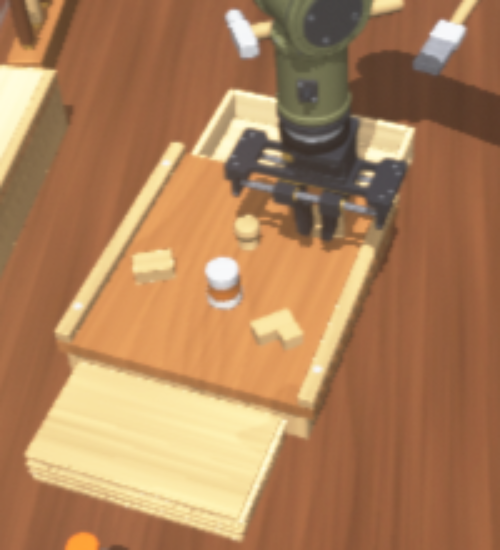

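```bash

python3 -m creep '[{"grip":-0.68,"tx":0.8,"ty":0.3,"tz":0,"spin":0},{"grip":-0.68,"tx":0,"ty":0,"tz":1.5,"spin":0},{"grip":-0.68,"tx":0,"ty":0,"tz":1.3,"spin":0},{"grip":-0.68,"tx":0,"ty":0,"tz":0,"spin":0},{"grip":-0.68,"tx":-1,"ty":0,"tz":0,"spin":0},{"grip":-0.68,"tx":-0.7,"ty":0,"tz":0,"spin":0},{"grip":-0.68,"tx":-0.7,"ty":0,"tz":0,"spin":0},{"grip":-0.68,"tx":-0.7,"ty":0,"tz":0,"spin":0}]' >/dev/null
python3 -c "
from h import *
st()"
python3 -m creep '[{"grip":-0.68,"tx":-1,"ty":0,"tz":0,"spin":0},{"grip":-0.68,"tx":-1,"ty":0,"tz":0,"spin":0},{"grip":-0.68,"tx":-1,"ty":0,"tz":0,"spin":0},{"grip":-0.68,"tx":-1,"ty":0,"tz":0,"spin":0},{"grip":-0.68,"tx":-1,"ty":0,"tz":0,"spin":0},{"grip":-0.68,"tx":-1,"ty":0,"tz":0,"spin":0},{"grip":-0.68,"tx":-0.5,"ty":0,"tz":0,"spin":0},{"grip":-0.68,"tx":0,"ty":0,"tz":0,"spin":0}]' >/dev/null
python3 -c "
from h import *
st();p=objs('side');cv2.imwrite('pics/b.png',cv2.resize(p[100:320,130:330,::-1],None,fx=2.5,fy=2.5))"
```

```text
t 3.65 xp,s cm [-7.71  7.14] z 7.16 toolx deg 75.44 open 0.16 F [ 0.6 -0.2 -0.6] q7 -0.84
t 4.32 xp,s cm [-7.85 13.72] z 7.06 toolx deg 75.36 open 0.159 F [ 0.3 -0.2  0.3] q7 -0.76
on [264.  92.] 5499 xp,s mm [-84. 117.] zmax 0.621
on [228. 191.] 100 xp,s mm [-2. 35.] zmax 0.1
on [191. 205.] 165 xp,s mm [ 84. -38.] zmax 0.086
on [219. 212.] 225 xp,s mm [ -8. -53.] zmax 0.115
on [240. 231.] 193 xp,s mm [-80. -80.] zmax 0.084
tray [275. 173.] 37 xp,s mm [-100.  181.] zmax 0.062
```

View pics/b.png

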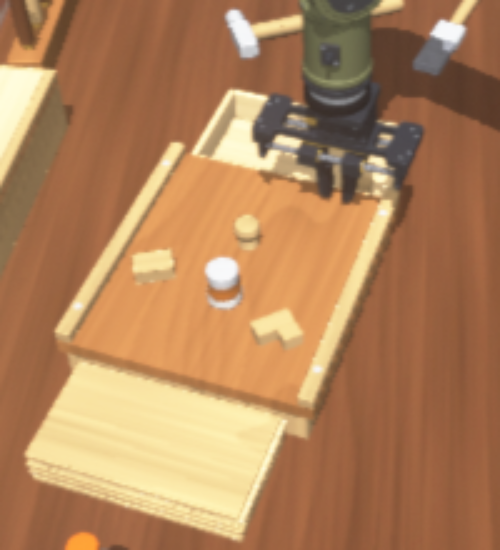

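The square is hidden ahead of the fingers and the other things haven't moved. I'll carry on over the edge.

```bash

python3 -m creep '[{"grip":-0.68,"tx":0,"ty":0,"tz":0.4,"spin":0},{"grip":-0.68,"tx":-0.7,"ty":0,"tz":0,"spin":0},{"grip":-0.68,"tx":-0.7,"ty":0,"tz":0,"spin":0},{"grip":-0.68,"tx":-0.7,"ty":0,"tz":0,"spin":0},{"grip":-0.68,"tx":-0.7,"ty":0,"tz":0,"spin":0},{"grip":-0.68,"tx":-0.7,"ty":0,"tz":0,"spin":0},{"grip":-0.68,"tx":-0.7,"ty":0,"tz":0,"spin":0},{"grip":-0.68,"tx":-0.7,"ty":0,"tz":0,"spin":0}]'
python3 -m creep '[{"grip":-0.68,"tx":0,"ty":0,"tz":0,"spin":0},{"grip":-0.68,"tx":0,"ty":0,"tz":-3,"spin":0},{"grip":-0.68,"tx":0,"ty":0,"tz":-3,"spin":0},{"grip":-0.68,"tx":3.5,"ty":0,"tz":-2,"spin":0},{"grip":-0.68,"tx":4,"ty":0,"tz":0,"spin":0},{"grip":-0.68,"tx":4,"ty":0,"tz":0,"spin":0},{"grip":-0.68,"tx":4,"ty":0,"tz":0,"spin":0},{"grip":-0.68,"tx":4,"ty":0,"tz":0,"spin":0}]' >/dev/null
python3 -c "
from h import *
st();p=objs('side')"
```

```text
clock: 5.03
tool_pos: [0.4578, -0.1241, 0.0668]
eef_rot: [0.791, 0.612, -0.0, 0.0]
contact_force: [0.7, 1.1, -0.2]
opening: 0.157
finger_force: 0.0
t 5.7 xp,s cm [-7.73 -1.27] z 14.7 toolx deg 75.51 open 0.161 F [-0.   0.4  0.5] q7 -0.9
on [244. 107.] 6511 xp,s mm [-83. -25.] zmax 0.664
on [228. 191.] 100 xp,s mm [-2. 35.] zmax 0.101
on [190. 205.] 164 xp,s mm [ 85. -39.] zmax 0.085
on [219. 212.] 226 xp,s mm [ -8. -54.] zmax 0.115
on [240. 230.] 189 xp,s mm [-80. -80.] zmax 0.082
```

```bash

python3 -m creep '[{"grip":-0.68,"tx":3.5,"ty":-0.2,"tz":0,"spin":-0.5},{"grip":-0.68,"tx":3.5,"ty":0,"tz":0,"spin":0},{"grip":-0.68,"tx":3.5,"ty":0,"tz":0,"spin":0},{"grip":-0.68,"tx":2.4,"ty":0,"tz":0,"spin":0},{"grip":-0.68,"tx":0,"ty":0,"tz":3,"spin":0},{"grip":-0.68,"tx":0,"ty":0,"tz":2,"spin":0},{"grip":-0.68,"tx":0,"ty":0,"tz":0,"spin":0}]' >/dev/null
python3 -c "
from h import *
st();p=objs('side');p=objs('top');cv2.imwrite('pics/c.png',cv2.resize(p[120:240,150:330,::-1],None,fx=4,fy=4))"
```

```text
t 6.33 xp,s cm [ -8.11 -13.85] z 9.34 toolx deg 76.11 open 0.162 F [-0.7 -0.1  0.7] q7 -1.06
on [235. 104.] 3608 xp,s mm [-100. -117.] zmax 0.697
on [200. 207.] 429 xp,s mm [ 23. -96.] zmax 0.204
on [227. 238.] 99 xp,s mm [ -67. -143.] zmax 0.15
on [237. 242.] 49 xp,s mm [ -96. -145.] zmax 0.126
tray [272. 174.] 48 xp,s mm [-89. 184.] zmax 0.051
on [232. 150.] 97 xp,s mm [ 85. -35.] zmax 0.09
on [192. 166.] 871 xp,s mm [-75. -92.] zmax 0.755
on [246. 176.] 55 xp,s mm [-2. 40.] zmax 0.102
tray [279. 209.] 51 xp,s mm [-89. 184.] zmax 0.053
```

View pics/c.png

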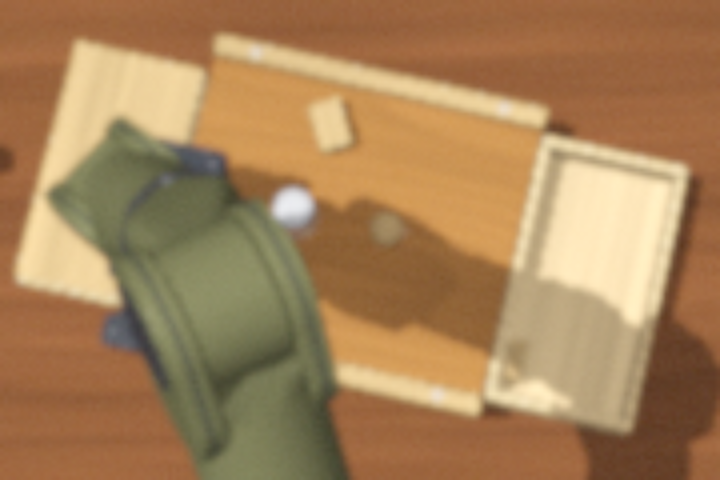

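The square has dropped into the near corner of the tray, at (525,375) in the crop, leaning on the wall. The rest is undisturbed. Next is the L.

```bash

python3 -m creep '[{"grip":-0.68,"tx":0,"ty":0.2,"tz":1.5,"spin":0},{"grip":-0.68,"tx":0,"ty":0,"tz":1.2,"spin":0},{"grip":-0.68,"tx":0,"ty":0,"tz":0,"spin":0},{"grip":-0.68,"tx":-0.7,"ty":0,"tz":0,"spin":0},{"grip":-0.68,"tx":-0.7,"ty":0,"tz":0,"spin":0},{"grip":-0.68,"tx":-0.7,"ty":0,"tz":0,"spin":0},{"grip":-0.68,"tx":-0.7,"ty":0,"tz":0,"spin":0},{"grip":-0.68,"tx":-0.7,"ty":0,"tz":0,"spin":0}]' >/dev/null
python3 -m creep '[{"grip":-0.68,"tx":-0.8,"ty":0,"tz":0,"spin":0},{"grip":-0.68,"tx":-0.8,"ty":0,"tz":0,"spin":0},{"grip":-0.68,"tx":-0.8,"ty":0,"tz":0,"spin":0},{"grip":-0.68,"tx":-0.8,"ty":0,"tz":0,"spin":0},{"grip":-0.68,"tx":-0.8,"ty":0,"tz":0,"spin":0},{"grip":-0.68,"tx":-0.8,"ty":0,"tz":0,"spin":0},{"grip":-0.68,"tx":-0.8,"ty":0,"tz":0,"spin":0},{"grip":-0.68,"tx":0,"ty":0,"tz":0,"spin":0}]' >/dev/null
python3 -c "
from h import *
st();p=objs('side');cv2.imwrite('pics/d.png',cv2.resize(p[100:320,130:330,::-1],None,fx=2.5,fy=2.5))"
```

```text
t 7.77 xp,s cm [-7.68 -4.59] z 6.96 toolx deg 75.88 open 0.162 F [-0.  -0.7 -0.9] q7 -1.01
on [241. 127.] 7386 xp,s mm [-83. -54.] zmax 0.683
on [190. 205.] 164 xp,s mm [ 84. -39.] zmax 0.085
tray [272. 174.] 48 xp,s mm [-89. 185.] zmax 0.051
```

View pics/d.png

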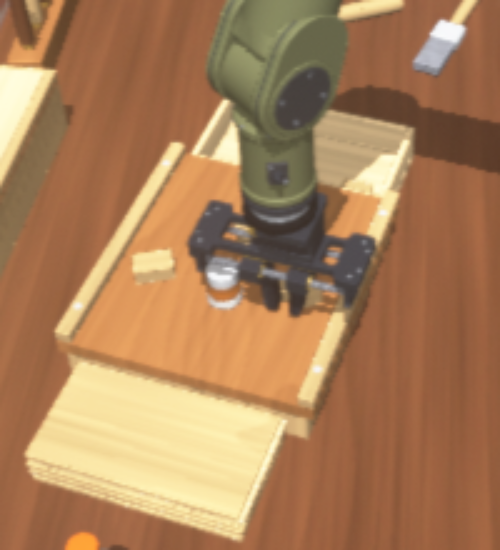

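```bash
python3 - <<'E'
from h import *
p,d=optics.snapshot('side');W=world('side',d);q=pl(W)
m=(q[...,0]>-.128)&(q[...,0]<-.03)&(q[...,1]>-.12)&(q[...,1]<.1)&(W[...,2]>.066)&(W[...,2]<.085)&(p[...,0]>150)
k,l,s,c=cv2.connectedComponentsWithStats(m.astype(np.uint8))
for i in range(1,k):
    if s[i,4]>4: print(c[i].round(),s[i,4],(q[l==i].min(0)*1000).round(),(q[l==i].max(0)*1000).round(),(q[l==i].mean(0)*1000).round())
cv2.imwrite('pics/e.png',cv2.resize(p[180:250,200:300,::-1],None,fx=7,fy=7,interpolation=cv2.INTER_CUBIC))
E
```

```text
[243. 217.] 5 [-73. -32.] [-66. -28.] [-70. -30.]
[255. 218.] 24 [-110.  -31.] [-99. -18.] [-104.  -23.]
```

View pics/e.png

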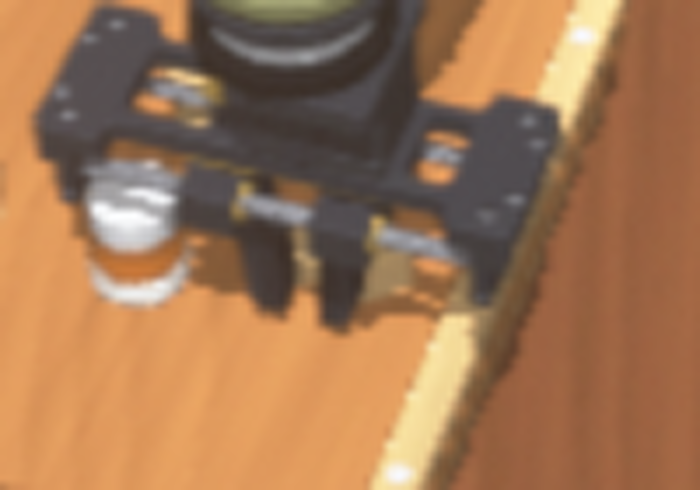

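The L extends past the fingers on the rail side, with its centre near xp -87 mm. I'll back off a little, shift 0.9 cm that way and go on.

```bash

python3 -m creep '[{"grip":-0.68,"tx":0.6,"ty":0,"tz":0.2,"spin":0},{"grip":-0.68,"tx":0,"ty":-0.9,"tz":0,"spin":0},{"grip":-0.68,"tx":-0.8,"ty":0,"tz":0,"spin":0},{"grip":-0.68,"tx":-0.8,"ty":0,"tz":0,"spin":0},{"grip":-0.68,"tx":-0.8,"ty":0,"tz":0,"spin":0},{"grip":-0.68,"tx":-0.8,"ty":0,"tz":0,"spin":0},{"grip":-0.68,"tx":-0.8,"ty":0,"tz":0,"spin":0},{"grip":-0.68,"tx":-0.8,"ty":0,"tz":0,"spin":0}]' >/dev/null
python3 -m creep '[{"grip":-0.68,"tx":-0.8,"ty":0,"tz":0,"spin":0},{"grip":-0.68,"tx":-0.8,"ty":0,"tz":0,"spin":0},{"grip":-0.68,"tx":-0.8,"ty":0,"tz":0,"spin":0},{"grip":-0.68,"tx":-0.8,"ty":0,"tz":0,"spin":0},{"grip":-0.68,"tx":-0.8,"ty":0,"tz":0,"spin":0},{"grip":-0.68,"tx":-0.8,"ty":0,"tz":0,"spin":0},{"grip":-0.68,"tx":-0.8,"ty":0,"tz":0,"spin":0},{"grip":-0.68,"tx":0,"ty":0,"tz":0,"spin":0}]' >/dev/null
python3 - <<'E'
from h import *
st()
for n in('side','top'):
    p,d=optics.snapshot(n);W=world(n,d);q=pl(W)
    m=(q[...,0]>-.128)&(q[...,0]<-.03)&(q[...,1]>-.12)&(q[...,1]<.17)&(W[...,2]>.066)&(W[...,2]<.087)&(p[...,0]>90)&(p[...,0]>p[...,2]*1.2)
    k,l,s,c=cv2.connectedComponentsWithStats(m.astype(np.uint8))
    for i in range(1,k):
        if s[i,4]>4: print(n,c[i].round(),s[i,4],(q[l==i].min(0)*1000).round(),(q[l==i].max(0)*1000).round(),(q[l==i].mean(0)*1000).round())
    if n=='side':cv2.imwrite('pics/f.png',cv2.resize(p[130:260,180:310,::-1],None,fx=4.5,fy=4.5,interpolation=cv2.INTER_CUBIC))
E
```

```text
t 9.2 xp,s cm [-8.59  5.18] z 6.77 toolx deg 75.87 open 0.156 F [-0.1  0.1 -0.5] q7 -0.94
side [257. 190.] 18 [-84.  64.] [-69.  86.] [-76.  77.]
side [266. 194.] 6 [-107.   71.] [-104.   75.] [-105.   73.]
side [251. 198.] 6 [-70.  42.] [-65.  45.] [-67.  43.]
side [259. 199.] 9 [-96.  42.] [-91.  49.] [-93.  45.]
top [205. 177.] 5 [ -38. -117.] [ -31. -108.] [ -35. -111.]
```

View pics/f.png

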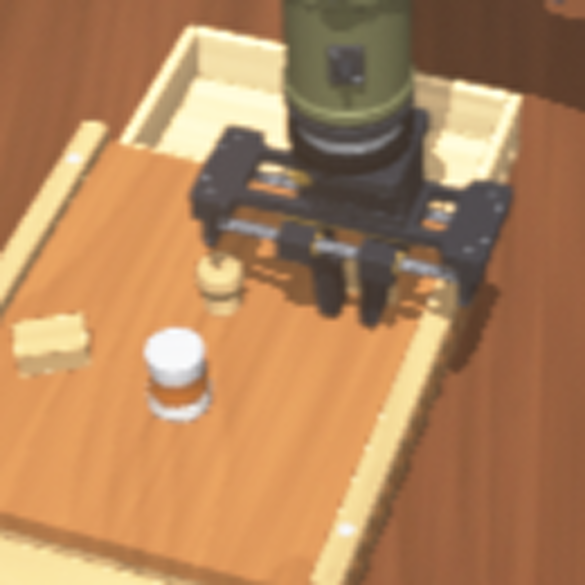

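The L is ahead of the fingers and about centred, and the jar, knob and rectangle are in place. Pushing on over the edge.

```bash

python3 -m creep '[{"grip":-0.68,"tx":-0.8,"ty":0,"tz":0,"spin":0},{"grip":-0.68,"tx":-0.8,"ty":0,"tz":0,"spin":0},{"grip":-0.68,"tx":-0.8,"ty":0,"tz":0,"spin":0},{"grip":-0.68,"tx":-0.8,"ty":0,"tz":0,"spin":0},{"grip":-0.68,"tx":-0.8,"ty":0,"tz":0,"spin":0},{"grip":-0.68,"tx":-0.8,"ty":0,"tz":0,"spin":0},{"grip":-0.68,"tx":-0.8,"ty":0,"tz":0,"spin":0},{"grip":-0.68,"tx":-0.8,"ty":0,"tz":0,"spin":0}]' >/dev/null
python3 -m creep '[{"grip":-0.68,"tx":-0.8,"ty":0,"tz":0,"spin":0},{"grip":-0.68,"tx":-0.8,"ty":0,"tz":0,"spin":0},{"grip":-0.68,"tx":-0.8,"ty":0,"tz":0,"spin":0},{"grip":-0.68,"tx":-0.8,"ty":0,"tz":0,"spin":0},{"grip":-0.68,"tx":-0.8,"ty":0,"tz":0,"spin":0},{"grip":-0.68,"tx":-0.8,"ty":0,"tz":0,"spin":0},{"grip":-0.68,"tx":-0.8,"ty":0,"tz":0,"spin":0},{"grip":-0.68,"tx":-0.8,"ty":0,"tz":0,"spin":0}]'
python3 -m creep '[{"grip":-0.68,"tx":-0.8,"ty":0,"tz":0,"spin":0},{"grip":-0.68,"tx":-0.8,"ty":0,"tz":0,"spin":0},{"grip":-0.68,"tx":0,"ty":0,"tz":-3,"spin":0},{"grip":-0.68,"tx":0,"ty":0,"tz":-3,"spin":0},{"grip":-0.68,"tx":3.5,"ty":0,"tz":-3,"spin":0},{"grip":-0.68,"tx":4,"ty":0,"tz":0,"spin":0},{"grip":-0.68,"tx":4,"ty":0,"tz":0,"spin":0},{"grip":-0.68,"tx":4,"ty":0,"tz":0,"spin":0}]' >/dev/null
python3 -m creep '[{"grip":-0.68,"tx":4,"ty":0,"tz":-1,"spin":0},{"grip":-0.68,"tx":4,"ty":0,"tz":0,"spin":0},{"grip":-0.68,"tx":3,"ty":2,"tz":0,"spin":0},{"grip":-0.68,"tx":1,"ty":3,"tz":0,"spin":0},{"grip":-0.68,"tx":0,"ty":3.5,"tz":0,"spin":0},{"grip":-0.68,"tx":0,"ty":3.5,"tz":0,"spin":0},{"grip":-0.68,"tx":0,"ty":3.5,"tz":0,"spin":0},{"grip":-0.68,"tx":0,"ty":0,"tz":0,"spin":0}]' >/dev/null
python3 -c "
from h import *
st();objs('side');p=objs('top');cv2.imwrite('pics/g.png',cv2.resize(p[120:240,150:330,::-1],None,fx=4,fy=4))"
```

```text
clock: 10.63
tool_pos: [0.4528, -0.1155, 0.0677]
eef_rot: [0.788, 0.616, -0.0, 0.0]
contact_force: [-0.6, -0.8, -0.2]
opening: 0.157
finger_force: 0.0
t 11.97 xp,s cm [ 7.67 -7.55] z 16.44 toolx deg 75.61 open 0.158 F [ 0.8 -1.4  0.7] q7 -0.79
on [192.  86.] 9568 xp,s mm [ 20. -60.] zmax 0.664
on [228. 191.] 99 xp,s mm [-2. 34.] zmax 0.1
on [191. 205.] 165 xp,s mm [ 84. -38.] zmax 0.086
on [218. 212.] 229 xp,s mm [ -8. -54.] zmax 0.115
tray [271. 170.] 178 xp,s mm [-79. 206.] zmax 0.049
on [231. 146.] 3599 xp,s mm [-22.   5.] zmax 0.77
tray [286. 209.] 141 xp,s mm [-81. 210.] zmax 0.051
```

View pics/g.png

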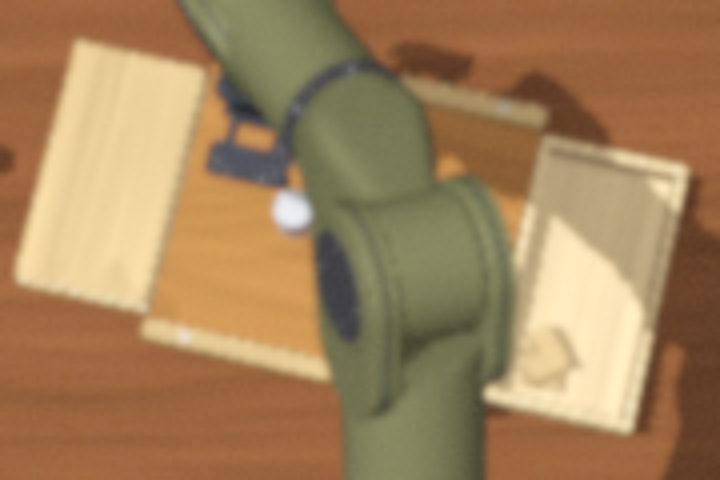

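The square and the L are both in the tray around (550,355), below the rim. Now the rectangle on the far side.

```bash

python3 -m creep '[{"grip":-0.68,"tx":1.3,"ty":0.8,"tz":0,"spin":-0.4},{"grip":-0.68,"tx":0,"ty":0,"tz":0,"spin":0},{"grip":-0.68,"tx":0,"ty":0,"tz":3,"spin":0},{"grip":-0.68,"tx":0,"ty":0,"tz":3,"spin":0},{"grip":-0.68,"tx":0,"ty":0,"tz":1,"spin":0},{"grip":-0.68,"tx":0,"ty":0,"tz":0,"spin":0}]' >/dev/null
python3 -c "
from h import *
st();objs('side')"
```

```text
t 12.57 xp,s cm [ 7.39 -9.  ] z 9.2 toolx deg 76.5 open 0.163 F [ 0.1  0.4 -0.1] q7 -0.83
on [198. 102.] 10413 xp,s mm [ 11. -62.] zmax 0.669
on [228. 191.] 97 xp,s mm [-2. 35.] zmax 0.101
tray [271. 170.] 178 xp,s mm [-79. 206.] zmax 0.049
```

```bash

python3 -m creep '[{"grip":-0.68,"tx":0,"ty":1.2,"tz":0,"spin":0.4},{"grip":-0.68,"tx":0,"ty":0,"tz":1.5,"spin":0},{"grip":-0.68,"tx":0,"ty":0,"tz":1,"spin":0},{"grip":-0.68,"tx":0,"ty":0,"tz":0,"spin":0},{"grip":-0.68,"tx":-0.8,"ty":0,"tz":0,"spin":0},{"grip":-0.68,"tx":-0.8,"ty":0,"tz":0,"spin":0},{"grip":-0.68,"tx":-0.8,"ty":0,"tz":0,"spin":0},{"grip":-0.68,"tx":-0.8,"ty":0,"tz":0,"spin":0}]' >/dev/null
python3 -c "
from h import *
st()"
python3 -m creep '[{"grip":-0.68,"tx":-0.8,"ty":0,"tz":0,"spin":0},{"grip":-0.68,"tx":-0.8,"ty":0,"tz":0,"spin":0},{"grip":-0.68,"tx":-0.8,"ty":0,"tz":0,"spin":0},{"grip":-0.68,"tx":-0.8,"ty":0,"tz":0,"spin":0},{"grip":-0.68,"tx":-0.8,"ty":0,"tz":0,"spin":0},{"grip":-0.68,"tx":-0.8,"ty":0,"tz":0,"spin":0},{"grip":-0.68,"tx":-0.8,"ty":0,"tz":0,"spin":0},{"grip":-0.68,"tx":0,"ty":0,"tz":0,"spin":0}]' >/dev/null
python3 - <<'E'
from h import *
st()
p,d=optics.snapshot('side');W=world('side',d);q=pl(W)
m=(q[...,0]<.128)&(q[...,0]>.03)&(q[...,1]>-.12)&(q[...,1]<.17)&(W[...,2]>.066)&(W[...,2]<.087)&(p[...,0]>90)&(p[...,0]>p[...,2]*1.2)
k,l,s,c=cv2.connectedComponentsWithStats(m.astype(np.uint8))
for i in range(1,k):
    if s[i,4]>4: print(c[i].round(),s[i,4],(q[l==i].min(0)*1000).round(),(q[l==i].max(0)*1000).round(),(q[l==i].mean(0)*1000).round())
cv2.imwrite('pics/h.png',cv2.resize(p[120:260,140:290,::-1],None,fx=4,fy=4,interpolation=cv2.INTER_CUBIC))
E
```

```text
t 13.28 xp,s cm [ 8.95 -5.8 ] z 7.03 toolx deg 75.97 open 0.156 F [-0.8  0.4 -0.9] q7 -0.8
t 13.95 xp,s cm [ 8.95 -0.04] z 6.96 toolx deg 75.87 open 0.162 F [-0.7 -0.5  0.5] q7 -0.75
[206. 193.] 59 [52.  9.] [75. 37.] [61. 20.]
[195. 196.] 13 [ 79. -12.] [99. 16.] [88.  2.]
[187. 197.] 7 [103. -14.] [112.  -7.] [107.  -9.]
```

View pics/h.png

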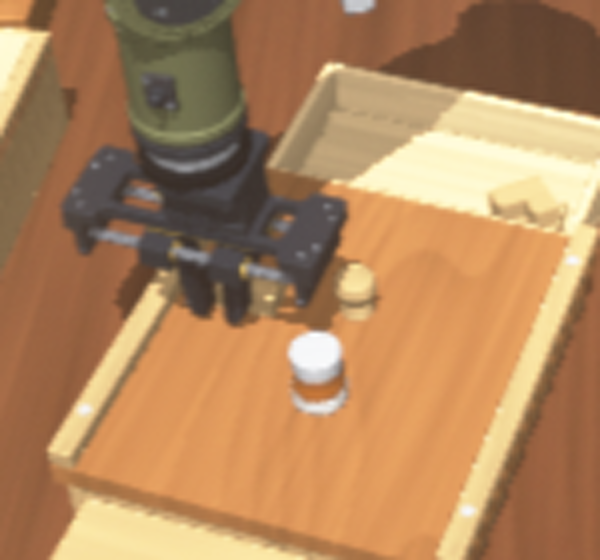

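The rectangle is turning out on the knob side of the fingers, near (265,297) in the crop. I'll back off and shift the fingers 1.6 cm toward the knob to straddle its centre.

```bash

python3 -m creep '[{"grip":-0.68,"tx":1,"ty":0,"tz":0.2,"spin":0},{"grip":-0.68,"tx":0.5,"ty":-0.8,"tz":0,"spin":0},{"grip":-0.68,"tx":0,"ty":-0.8,"tz":0,"spin":0},{"grip":-0.68,"tx":0,"ty":0,"tz":0,"spin":0}]' >/dev/null
python3 - <<'E'
from h import *
st()
p,d=optics.snapshot('side');W=world('side',d);q=pl(W)
m=(q[...,0]<.128)&(q[...,0]>.03)&(q[...,1]>-.12)&(q[...,1]<.17)&(W[...,2]>.066)&(W[...,2]<.087)&(p[...,0]>90)&(p[...,0]>p[...,2]*1.2)
k,l,s,c=cv2.connectedComponentsWithStats(m.astype(np.uint8))
for i in range(1,k):
    if s[i,4]>4: print(c[i].round(),s[i,4],(q[l==i].min(0)*1000).round(),(q[l==i].max(0)*1000).round(),(q[l==i].mean(0)*1000).round())
E
```

```text
t 14.33 xp,s cm [ 7.04 -2.16] z 6.77 toolx deg 76.26 open 0.162 F [-1.1  0.2 -0.1] q7 -0.79
[195. 189.] 5 [94. 16.] [99. 29.] [96. 24.]
[209. 192.] 8 [54. 18.] [57. 40.] [55. 29.]
[190. 203.] 7 [ 86. -32.] [ 93. -28.] [ 89. -30.]
[200. 206.] 8 [ 57. -32.] [ 63. -28.] [ 60. -30.]
```

It now spans xp 53 to 99 mm, so its centre is about 76 mm. I'll trim to that and push.

```bash

python3 -m creep '[{"grip":-0.68,"tx":0,"ty":0.5,"tz":0,"spin":0},{"grip":-0.68,"tx":-0.8,"ty":0,"tz":0,"spin":0},{"grip":-0.68,"tx":-0.8,"ty":0,"tz":0,"spin":0},{"grip":-0.68,"tx":-0.8,"ty":0,"tz":0,"spin":0},{"grip":-0.68,"tx":-0.8,"ty":0,"tz":0,"spin":0},{"grip":-0.68,"tx":-0.8,"ty":0,"tz":0,"spin":0},{"grip":-0.68,"tx":-0.8,"ty":0,"tz":0,"spin":0},{"grip":-0.68,"tx":-0.8,"ty":0,"tz":0,"spin":0}]' >/dev/null
python3 -m creep '[{"grip":-0.68,"tx":-0.8,"ty":0,"tz":0,"spin":0},{"grip":-0.68,"tx":-0.8,"ty":0,"tz":0,"spin":0},{"grip":-0.68,"tx":-0.8,"ty":0,"tz":0,"spin":0},{"grip":-0.68,"tx":0,"ty":0,"tz":0,"spin":0}]' >/dev/null
python3 - <<'E'
from h import *
st()
p,d=optics.snapshot('side');W=world('side',d);q=pl(W)
m=(q[...,0]<.128)&(q[...,0]>.03)&(q[...,1]>-.12)&(q[...,1]<.17)&(W[...,2]>.066)&(W[...,2]<.087)&(p[...,0]>90)&(p[...,0]>p[...,2]*1.2)
k,l,s,c=cv2.connectedComponentsWithStats(m.astype(np.uint8))
for i in range(1,k):
    if s[i,4]>4: print(c[i].round(),s[i,4],(q[l==i].min(0)*1000).round(),(q[l==i].max(0)*1000).round(),(q[l==i].mean(0)*1000).round())
E
```

```text
t 15.38 xp,s cm [7.84 6.45] z 6.77 toolx deg 75.86 open 0.155 F [-0.7 -0.8 -0.6] q7 -0.7
[216. 178.] 35 [53. 72.] [ 65. 104.] [56. 87.]
[207. 180.] 15 [70. 56.] [89. 82.] [81. 72.]
[199. 182.] 7 [95. 55.] [102.  59.] [99. 57.]
```

```bash

python3 -m creep '[{"grip":-0.68,"tx":0.6,"ty":0,"tz":0,"spin":0},{"grip":-0.68,"tx":0,"ty":-0.5,"tz":0,"spin":0},{"grip":-0.68,"tx":-0.8,"ty":0,"tz":0,"spin":0},{"grip":-0.68,"tx":-0.8,"ty":0,"tz":0,"spin":0},{"grip":-0.68,"tx":-0.8,"ty":0,"tz":0,"spin":0},{"grip":-0.68,"tx":-0.8,"ty":0,"tz":0,"spin":0},{"grip":-0.68,"tx":-0.8,"ty":0,"tz":0,"spin":0},{"grip":-0.68,"tx":-0.8,"ty":0,"tz":0,"spin":0}]' >/dev/null
python3 -m creep '[{"grip":-0.68,"tx":-0.8,"ty":0,"tz":0,"spin":0},{"grip":-0.68,"tx":-0.8,"ty":0,"tz":0,"spin":0},{"grip":-0.68,"tx":-0.8,"ty":0,"tz":0,"spin":0},{"grip":-0.68,"tx":-0.8,"ty":0,"tz":0,"spin":0},{"grip":-0.68,"tx":-0.8,"ty":0,"tz":0,"spin":0},{"grip":-0.68,"tx":-0.8,"ty":0,"tz":0,"spin":0},{"grip":-0.68,"tx":-0.8,"ty":0,"tz":0,"spin":0},{"grip":-0.68,"tx":-0.8,"ty":0,"tz":0,"spin":0}]' >/dev/null
python3 -m creep '[{"grip":-0.68,"tx":-0.8,"ty":0,"tz":0,"spin":0},{"grip":-0.68,"tx":-0.8,"ty":0,"tz":0,"spin":0},{"grip":-0.68,"tx":-0.8,"ty":0,"tz":0,"spin":0},{"grip":-0.68,"tx":-0.8,"ty":0,"tz":0,"spin":0},{"grip":-0.68,"tx":0,"ty":0,"tz":0,"spin":0}]'
python3 -m creep '[{"grip":-0.68,"tx":0,"ty":0,"tz":-3,"spin":0},{"grip":-0.68,"tx":0,"ty":0,"tz":-3.5,"spin":0},{"grip":-0.68,"tx":0,"ty":0,"tz":-3.5,"spin":0},{"grip":-0.68,"tx":-3.5,"ty":-1,"tz":-3,"spin":0},{"grip":-0.68,"tx":-3.5,"ty":-2,"tz":-1,"spin":0},{"grip":-0.68,"tx":-3.5,"ty":-2,"tz":0,"spin":0},{"grip":-0.68,"tx":-3.5,"ty":-2,"tz":0,"spin":0},{"grip":-0.68,"tx":-3,"ty":-1,"tz":0,"spin":0}]' >/dev/null
python3 -m creep '[{"grip":-0.68,"tx":-3.5,"ty":0,"tz":0,"spin":0},{"grip":-0.68,"tx":-3.5,"ty":0,"tz":0,"spin":0},{"grip":-0.68,"tx":-3.5,"ty":0,"tz":0,"spin":0},{"grip":-0.68,"tx":-3,"ty":0,"tz":0,"spin":0},{"grip":-0.68,"tx":0,"ty":0,"tz":0,"spin":0},{"grip":-0.68,"tx":0,"ty":0,"tz":0,"spin":0}]' >/dev/null
python3 -c "
from h import *
st();objs('side');p=objs('top');cv2.imwrite('pics/i.png',cv2.resize(p[100:260,100:420,::-1],None,fx=2.5,fy=2.5))"
```

```text
clock: 17.18
tool_pos: [0.601, -0.1777, 0.0677]
eef_rot: [0.789, 0.615, -0.001, 0.001]
contact_force: [0.0, -0.6, -0.1]
opening: 0.16
finger_force: 0.0
t 18.35 xp,s cm [-0.62 50.24] z 20.39 toolx deg 75.78 open 0.162 F [0.2 0.2 0.4] q7 0.05
on [228. 191.] 101 xp,s mm [-2. 35.] zmax 0.101
on [218. 212.] 227 xp,s mm [ -8. -54.] zmax 0.115
tray [224. 163.] 43 xp,s mm [ 76. 191.] zmax 0.051
tray [271. 170.] 178 xp,s mm [-79. 207.] zmax 0.048
on [223. 172.] 96 xp,s mm [ -8. -45.] zmax 0.119
on [246. 176.] 54 xp,s mm [-2. 40.] zmax 0.104
tray [289. 168.] 67 xp,s mm [ 75. 187.] zmax 0.047
tray [286. 209.] 144 xp,s mm [-81. 210.] zmax 0.052
```

View pics/i.png

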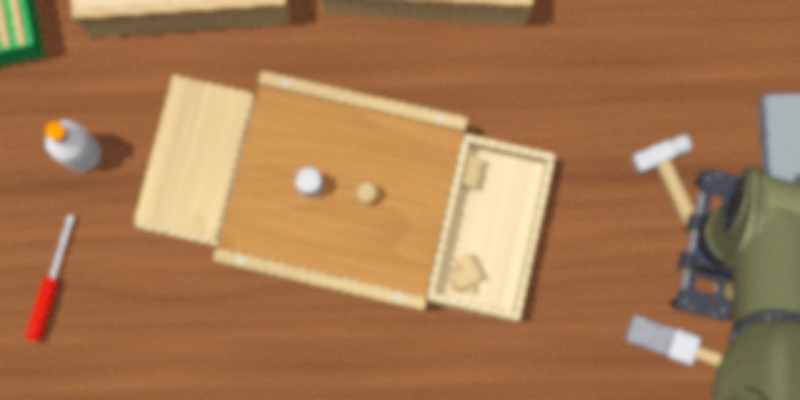

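The platform is clear apart from the jar and knob, which haven't moved. In the tray, the rectangle is at (473,172) and the L and square are together at (468,272), all below the rim. The arm is clear, so I'm handing in.

```bash
python3 -c "
from plant import workorder
print(workorder.finish_job())"
```

```text
the job is handed in; nothing more can be done
None
```

I swept all three offcuts into the scrap tray and handed the job in at about 18 s; the last pictures show them below the rim and the jar and knob in place, but the hand-in gave no verdict.

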